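# Turn the leaf of the brewing guide

### The job

Turn the brewing guide to its other side: with a fingertip push the half-raised rigid leaf up and over the spine and gently press it down until it lies fully flat on the opposite side. Only push it, without flinging it: do not lift the guide's stand or shift it along the table, and leave the mug, dripper and creamer where they stand.

Things in the scene. Friction and masses are not known exactly. Their poses are not given: they have to be found in the camera images.
- stand: brewing guide's stand: loose wooden board, about 1.1 kg, 130 (x) by 240 (y) by 18 mm, with fixed pages on each half, tops 28 mm above the table. Origin: centre of underside. x runs along the spine, roughly away from the robot; y points from the half over which the leaf is raised (-y) to the half where it must lie (+y); z up
- spine (a point): middle of the spine: the leaf's hinge line, 30 mm above the table, along the stand's x axis; axes as the stand's. Small wire rings round it rise to 38 mm above the table
- leaf (a joint): angle of the rigid leaf about the spine, rad: 0 = flat on the -y half, pi/2 = upright, pi (3.14, a stop) = flat on the +y half. Starts half raised, 0.45 to 1.05. The hinge has friction: the leaf, about 0.07 kg, stays at whatever angle it is left; 1 to 2 N near its free edge moves it
- tab (a point): middle of the outer edge of the leaf's tab, mid-thickness; moves with the leaf. The leaf is a flat white-edged panel 4 mm thick, 110 mm along the spine, with a picture on both faces. It reaches 115 mm from the hinge line; the tab, 35 mm wide, in the middle of its free edge reaches 130 mm. x along the spine; the leaf lies on its +y side
- mug: bystander: teal ceramic mug, 80 mm across and 90 mm tall, handle at its +y, standing beyond the guide; origin: centre of its underside
- dripper: bystander: clear plastic dripper cone, 110 mm across at the rim and 80 mm tall with a side handle at its +y, standing beyond the guide; origin: centre of its underside
- creamer: bystander: small glass creamer jar with a steel cap, 54 mm across and 95 mm tall, standing beyond the guide, between mug and dripper; origin: centre of its underside

How it is judged (in metres and radians):
On the way, in this order (a step that is already met when the one before it is completed fails the run):
1. the leaf is pushed by the fingers past upright, over the spine (value of joint leaf between 1.62 and 2.9 rad and contact force between the fingers and stand above 0.2 N), for 0.05 s.
2. the leaf lies flat on the other half (value of joint leaf above 3.04 rad), for 0.2 s.
At the end, for the whole second after the job is handed in: the leaf is at rest within 0.1 rad of flat on the stand's other half; the stand is within 15 mm of where it was and level; mug, dripper and creamer are upright and within 15 mm of where they were (value of joint leaf above 3.04 rad and velocity of joint leaf between -0.1 and 0.1 rad/s and distance of each of stand, mug, dripper, creamer from where it was at the start of the episode below 0.015 m and linear speed of stand below 0.02 m/s and angle between stand's own z axis and vertical below 0.05 rad and angle between each of mug, dripper, creamer's own z axis and vertical below 0.1 rad); the robot touches nothing.
It fails at once if the leaf is flung (turns faster than 4 rad/s) (velocity of joint leaf above 4 rad/s or velocity of joint leaf below -4 rad/s).
It fails at once if the guide is pinched or pressed hard (more than 35 N from the fingers) (contact force between the fingers and stand above 35 N).
It fails at once if the stand is lifted 10 mm, tipped, or shifted more than 15 mm (height (world z) of stand above 0.01 m or angle between stand's own z axis and vertical above 0.1 rad or distance of stand from where it was at the start of the episode above 0.015 m).
It fails at once if mug, dripper or creamer is moved more than 15 mm (distance of any of mug, dripper, creamer from where it was at the start of the episode above 0.015 m).
It also fails if it takes over 38 s, if anything falls off the work surface, if the arm or the gripper's body presses on something with over 40 N, if the wrist force passes 120 N, or if a joint passes its speed limit or range.

### The arm

A 7-joint arm with a two-finger parallel gripper is mounted at the origin on the work surface. World frame = base frame: x ahead of the robot, y to its left, z up, the work surface at z = 0. Lengths are in mm, angles in rad, forces in N, time in s.
With the tool pointing down it reaches from about 350 to 900 mm from the base axis. Payload 19.9 kg.
Tool frame: the origin (TCP) lies on the centre line of the jaws, within the pads' length; the fingertips stand 19 mm ahead of it and the grasp point (between the pads) is the TCP (arm.tcp_to_tips is the distance from the TCP to the fingertips, in mm); z points along the fingers, y is the direction in which the jaws open and shut (so a half turn about z gives the same grasp; the last joint's range is limited). The gripper opens to 85 mm and grips with 20 to 120 N. Pads are 22 mm wide; open, the fingers measure 114 mm over their backs; the gripper's body (76 mm by 85 mm) begins 54 mm behind the grasp point. The pads swing forward as they close: fully open they stand 13 mm farther back than shut.
Start: joints at [-1.345, 0.417, -0.01, 1.614, 0.005, 1.111, -0.053], TCP at [165.372, 602.704, 215.96] pointing down, gripper open.
Joint ranges: [-2.81, 2.81], [-0.39, 2.02], [-1.27, 1.25], [0.06, 2.57], [-1.19, 4.33], [0.19, 2], [-2.82, 2.82]. Speed limits (rad/s): [1.89, 1.89, 2.39, 2.39, 3.01, 3.01, 3.01].

### API

Orientations are given as a rotation vector (axis times angle).
In Python, from workcell import arm, camera, calibration, ticket, nets gives the robot as it stands.
- The arm moves only by the tool jog_arm, never from a script. Its arguments are lists of equal length, an entry for each row: "angular": the turn, a rotation vector about the tool's x, y, z as a fraction of full scale, a list of three; "linear": the shift along the tool's x, y, z as a fraction of full scale, a list of three; "gripper": the closure, from -1 (fully open) to 1 (shut), so that 0 is half open. A call has 1 to 12 rows; each row shifts and turns the commanded pose from where the row before left it, along the tool's axes as they then stand; what a row does not reach is not made up. Full scale, the value 1, is 0.05 m for a shift and 4 degrees for a turn. A row lasts 1/10 s, in which the tool goes at most 50 mm and 8.59 degrees, less where a joint would pass 70% of its speed; a pose out of reach is approached as far as the arm can. A call with a number of a shift or a turn outside -1 to 1 is refused whole. A call with a gripper value outside its range is refused whole. The fingers move at their own pace and stop on an object; "squeeze" is the grip in N (left out, the last holds). Time passes only in rows, so rows that do not move let the fingers close. It gives the time, the measured TCP pose, the force and the opening at its end, in the units of the state.
- arm.get_state(): the state, without advancing time (a new reading comes with each control period).
- camera(name): name is "side" or "top" or "wrist"; returns the picture (400x640x3 uint8, red, green, blue); there is no depth.
- calibration(name): a dict with "camera_matrix" (3x3 intrinsics, pixels), "extrinsics" (4x4, takes a point from world to camera coordinates). Camera axes: x right, y down, z forward; pixel columns grow to the right and rows downward; lengths in mm; the calibration is good to about 2 mm. A picture is of the moment at which its call begins: read the wrist's pose just before it. calibration takes no time and is no camera call; for the wrist camera it gives the pose at the moment of the call.
- ticket.finish_job(): hands the job in, once; it reports no verdict.
Trained networks look in the newest picture that a camera, given by its name, has taken for a name from the list of things; names that differ only in an ending like _2 or _b are one class to them, and where a whole thing is asked for, a point or a joint stands for the part that bears it (a point fixed in the world has none). Each returns a list of dicts, best first, with "conf" (0 to 1); they miss things now and then, are a little off and sometimes report something else, mostly with a low value. They report only what shows in the picture. A call takes as long as a camera call.
- nets.boxes_of(camera, label): "rect" ([left, top, right, bottom] in pixels, round what is visible of it).
- nets.tip_of(camera, label): "pixel" ([column, row] in pixels: a listed point, or the origin of a listed thing).
The state is a dict: "time": time; "qpos": joint angles; "qd": joint speeds; "joint_torque": joint torques, N m; "eef_pos": TCP position; "orientation": TCP orientation; "contact_force": force on the tool from outside, world axes, zero at the start; "torque": the same for the moment, N m; "gripper_width": finger opening in mm.
Only numpy, scipy, OpenCV 4.12 (cv2) and the standard library are available. Lean on these libraries where they do the work, as an engineer would, in place of code of your own. Each camera call takes 0.05 s, during which the arm holds its last target. There are 200 camera calls.

## Working session

There is one attempt and no reset: what is moved stays moved. The work goes in short steps, Python scripts to look and compute and a tool call to move; the robot and the scene stay as the last step left them, time stands still between calls to the robot, and variables do not carry over. Pictures are saved under pics/ and viewed, about 8 in all and at most 12, crops included, and the job is handed in when it is done.

Besides the shell and the picture viewer there is one more tool, called after ">>>" by a JSON object that holds its "api" and its "payload". jog_arm: Moves the arm, as the interface text tells. Shift numbers are shares of 0.05 m and turn numbers shares of 4 degrees, none past 1 either way. Its arguments: {"type":"object","properties":{"angular":{"type":"array"},"linear":{"type":"array"},"gripper":{"type":"array"},"squeeze":{"type":"number"}},"required":["angular","linear","gripper"]}

```bash
mkdir -p pics; ls; cat > h.py <<'E'
import numpy as np, cv2
from workcell import arm, camera, calibration, ticket, nets
def P(c):
    k=calibration(c); return np.array(k["camera_matrix"])@np.array(k["extrinsics"])[:3]
def proj(c,X):
    X=np.atleast_2d(X); p=P(c)@np.c_[X,np.ones(len(X))].T; return (p[:2]/p[2]).T
def atz(c,px,z):
    M=P(c); H=np.c_[M[:,0],M[:,1],M[:,2]*z+M[:,3]]; w=np.linalg.solve(H,[*px,1]); return w[:2]/w[2]
def save(c,n):
    im=camera(c); cv2.imwrite(f"pics/{n}.png",cv2.cvtColor(im,cv2.COLOR_RGB2BGR)); return im
E
python3 - <<'E'
from h import *
s=arm.get_state(); print(s)
for c in ["top","side"]:
    save(c,c+"0")
    for l in ["stand","spine","tab","mug","dripper","creamer"]:
        t=nets.tip_of(c,l)
        print(c,l,[(np.round(d["pixel"],1),round(d["conf"],2)) for d in t[:2]])
    k=calibration(c);E=np.array(k["extrinsics"]);print("cam pos",-E[:3,:3].T@E[:3,3])
a=np.hstack([cv2.imread("pics/top0.png"),cv2.imread("pics/side0.png")])
print(arm.get_state()["time"])
E
```

```text
pics
{'time': 0.0, 'qpos': array([-1.34451514,  0.41799926, -0.01028321,  1.61418275,  0.00467835,
        1.11071313, -0.0530059 ]), 'qd': array([ 0.00134459,  0.00119866,  0.00070807,  0.00035956, -0.0019701 ,
       -0.00186485,  0.00117649]), 'joint_torque': array([-3.32585487e-04, -8.64450645e+01,  6.78563230e-01, -4.34881175e+01,
        1.91199296e-02,  7.47571554e-03, -3.46040099e-05]), 'eef_pos': array([165.28779164, 602.35564971, 215.34098838]), 'orientation': array([-4.19401645e-01, -3.11338197e+00,  2.00361053e-03]), 'contact_force': array([ 0.86169405,  0.45830963, -0.04721663]), 'torque': array([-0.02433591,  0.03467491, -0.00438658]), 'gripper_width': 85.61814022714691}
top stand [(array([372.8, 242.1]), 0.59)]
top spine [(array([370.3, 246.9]), 0.74)]
top tab [(array([421.4, 200.3]), 0.56)]
top mug [(array([281.9, 216.2]), 0.97)]
top dripper [(array([358.3, 143.3]), 0.83)]
top creamer [(array([309.9, 180.9]), 0.82)]
cam pos [387.32077198  -8.80469642 987.38758543]
side stand [(array([340.2, 271.3]), 0.88)]
side spine [(array([340.4, 259.8]), 0.76)]
side tab []
side mug [(array([306.9, 212.1]), 0.76)]
side dripper [(array([396. , 215.7]), 0.78), (array([341.4, 268.2]), 0.68)]
side creamer [(array([348.5, 205.6]), 0.62)]
cam pos [ 223.80614446 -445.67753191  603.02612039]
0.7
```

View pics/top0.png

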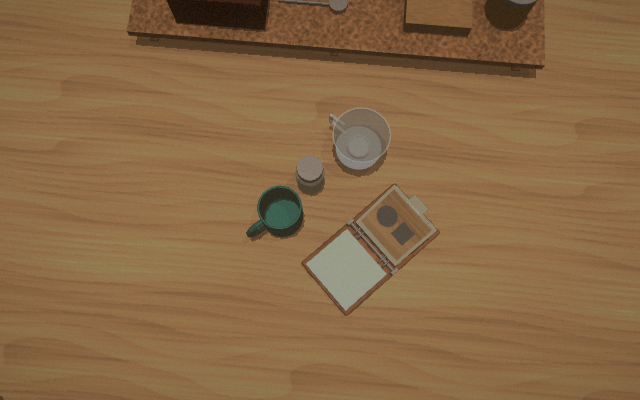

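View pics/side0.png

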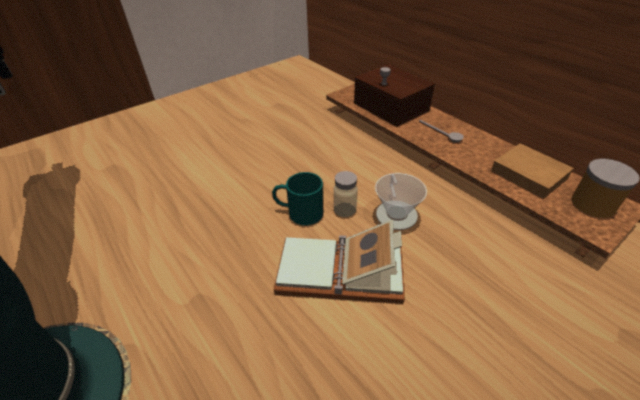

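```bash
python3 - <<'E'
from h import *
for n,px,z in [("spine",(370.3,246.9),30),("L",(303,264),18),("B",(347,313),18),("tip",(395,185),60),("R",(438,232),18),("mug",(281.9,216.2),0),("dri",(358.3,143.3),0),("cre",(309.9,180.9),0)]:
    print(n,atz("top",px,z).round(1))
for n,px,z in [("spine",(340.4,259.8),30),("mug",(306.9,212.1),0),("dri",(396,215.7),0),("cre",(348.5,205.6),0)]:
    print("side",n,atz("side",px,z).round(1))
t=cv2.imread("pics/top0.png")[170:330,290:450]; s=cv2.imread("pics/side0.png")[210:310,260:420]
cv2.imwrite("pics/c0.png",np.vstack([cv2.resize(t,(560,560*160//160),interpolation=cv2.INTER_CUBIC)])) 
cv2.imwrite("pics/c1.png",cv2.resize(s,(800,500),interpolation=cv2.INTER_CUBIC))
R=cv2.Rodrigues(arm.get_state()["orientation"])[0];print(R.round(3))
E
```

```text
spine [ 523.4 -101.6]
L [481.7  20.9]
B [399.6 -68. ]
tip [ 638.5 -136.9]
R [ 565.  -229.3]
mug [572.3  71.1]
dri [734.8 -66.8]
cre [648.1  23.3]
side spine [530.8 -99.6]
side mug [578.7  73.8]
side dri [727.  -65.8]
side cre [666.7  28.7]
[[-0.964  0.265  0.   ]
 [ 0.265  0.964 -0.   ]
 [-0.    -0.    -1.   ]]
```

View pics/c0.png

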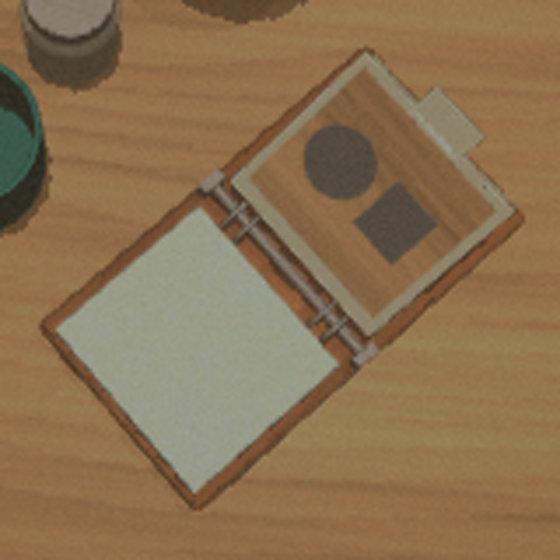

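View pics/c1.png

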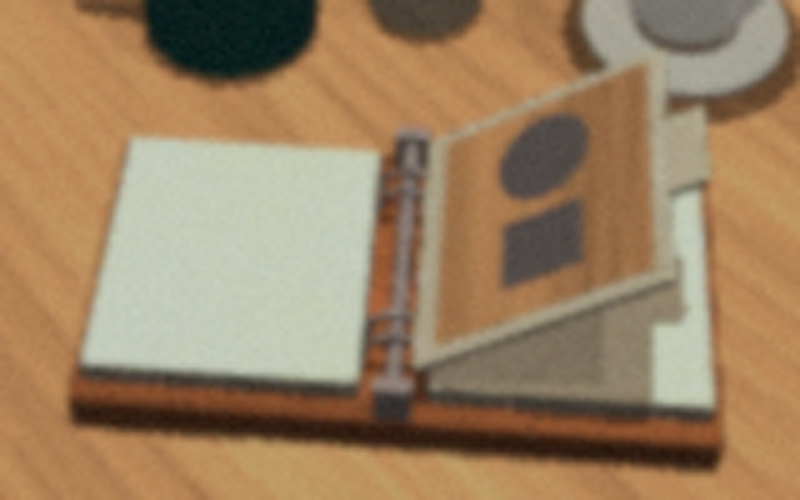

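```bash
cat > fit.py <<'E'
from h import *
from scipy.optimize import least_squares
def lp(r,x,th): return (x,-r*np.cos(th),30+r*np.sin(th))
T=lambda th:[((-65,120,18),"top",(302.6,262.9)) if 0 else ((65,120,18),"top",(302.6,262.9)),((-65,120,18),"top",(346.3,313.8)),((-65,-120,18),"top",(439.1,231.7)),
 (lp(130,17.5,th),"top",(415.1,195.1)),(lp(130,-17.5,th),"top",(428.3,209.1)),(lp(115,55,th),"top",(396.3,186.3)),(lp(115,-55,th),"top",(437.1,229.4)),
 (lp(115,55,th),"side",(390.6,222.4)),(lp(115,-55,th),"side",(395,265.6)),(lp(130,17.5,th),"side",(400.6,231.6)),(lp(130,-17.5,th),"side",(401.6,246.4)),
 ((-65,120,0),"side",(274.4,294.4)),((-65,-120,0),"side",(403.6,303))]
def W(p,X):
    c,s=np.cos(p[2]),np.sin(p[2]); return np.array([p[0]+c*X[0]-s*X[1],p[1]+s*X[0]+c*X[1],X[2]])
PM={c:P(c) for c in("top","side")}
def pj(c,X): q=PM[c]@[*X,1]; return q[:2]/q[2]
f=lambda p:np.concatenate([pj(c,W(p,X))-u for X,c,u in T(p[3])])
r=least_squares(f,[520,-100,0.8,0.7],loss="soft_l1"); p=r.x
print(p.round(3)); print(f(p).reshape(-1,2).round(1).tolist())
print("tab",W(p,lp(130,0,p[3])).round(1),"xdir",np.cos(p[2]),np.sin(p[2]))
E
python3 fit.py
```

```text
[ 526.21  -104.992    0.795    0.63 ]
[[-1.8, -1.4], [0.1, 1.7], [2.2, -0.1], [-0.3, -1.5], [0.2, -0.7], [-1.7, -2.8], [-0.1, 0.4], [1.5, -2.3], [-0.6, 1.2], [-0.4, 0.2], [-0.4, 0.3], [-0.6, 1.8], [0.3, 2.7]]
tab [ 601.2 -178.5  106.6] xdir 0.7004606931251278 0.7136909817187446
```

>>> {"api": "jog_arm", "payload": {"linear": [[-0.6,-0.575,0],[-0.6,-0.575,0],[-0.6,-0.575,0],[-0.6,-0.575,0],[-0.6,-0.575,0],[-0.6,-0.575,0],[-0.6,-0.575,0],[-0.6,-0.575,0],[-0.6,-0.575,0],[-0.6,-0.575,0],[-0.6,-0.575,0],[-0.6,-0.575,0]], "angular": [[0,0,0],[0,0,0],[0,0,0],[0,0,0],[0,0,0],[0,0,0],[0,0,0],[0,0,0],[0,0,0],[0,0,0],[0,0,0],[0,0,0]], "gripper": [1,1,1,1,1,1,1,1,1,1,1,1], "squeeze": 30}}

```text
time: 1.9
eef_pos: [421.9, 173.2, 216.3]
orientation: [0.419, 3.113, 0.001]
contact_force: [0.8, 1.6, 0.0]
gripper_width: 0.1
```

>>> {"api": "jog_arm", "payload": {"linear": [[-0.6,-0.575,0],[-0.6,-0.575,0],[-0.6,-0.575,0],[-0.6,-0.575,0],[-0.6,-0.575,0],[-0.6,-0.575,0],[-0.6,-0.575,0],[-0.6,-0.575,0],[-0.6,-0.575,0],[-0.6,-0.575,0],[-0.6,-0.575,0],[-0.6,-0.575,0]], "angular": [[0,0,0],[0,0,0],[0,0,0],[0,0,0],[0,0,0],[0,0,0],[0,0,0],[0,0,0],[0,0,0],[0,0,0],[0,0,0],[0,0,0]], "gripper": [1,1,1,1,1,1,1,1,1,1,1,1]}}

```text
time: 3.1
eef_pos: [677.9, -254.5, 215.9]
orientation: [0.419, 3.114, 0.0]
contact_force: [0.6, 0.2, 0.6]
gripper_width: 0.2
```

>>> {"api": "jog_arm", "payload": {"linear": [[0,0,0],[0,0,0],[0,0,0],[0,0,0],[0,0,0],[0,0,0],[0,0,0],[0,0,0]], "angular": [[0,0,0.9],[0,0,0.9],[0,0,0.9],[0,0,0.9],[0,0,0.9],[0,0,0.9],[0,0,0.9],[0,0,0.97]], "gripper": [1,1,1,1,1,1,1,1]}}

```text
time: 3.9
eef_pos: [677.2, -253.1, 216.0]
orientation: [-1.191, -2.907, -0.0]
contact_force: [0.4, -0.0, 0.3]
gripper_width: 0.0
```

>>> {"api": "jog_arm", "payload": {"linear": [[0,0,0],[0,0,0],[0,0,0],[0,0,0],[0,0,0],[0,0,0],[0,0,0],[0,0,0],[0,0,0],[0,0,0]], "angular": [[0,0.9,0],[0,0.9,0],[0,0.9,0],[0,0.9,0],[0,0.9,0],[0,0.9,0],[0,0.9,0],[0,0.9,0],[0,0.3,0],[0,0,0]], "gripper": [1,1,1,1,1,1,1,1,1,1]}}

```text
time: 4.9
eef_pos: [677.0, -253.7, 214.8]
orientation: [-1.0, -2.447, -0.267]
contact_force: [-0.1, -0.1, -0.6]
gripper_width: 0.3
```

```bash
cat > st.py <<'E'
from h import *
p=[526.2,-105.0,0.795]
c,s=np.cos(p[2]),np.sin(p[2]); S=np.array([[c,-s,0],[s,c,0],[0,0,1]])
def cur():
    q=arm.get_state(); R=S.T@cv2.Rodrigues(q["orientation"])[0]
    e=S.T@(q["eef_pos"]-[p[0],p[1],0]); return q,R,e,e+R[:,2]*arm.tcp_to_tips
def d(tip):  # tool-frame move (units of 50mm) to bring tip to stand-frame point
    q,R,e,t=cur(); return (R.T@(np.array(tip)-t)/50).round(3)
if __name__=="__main__":
    q,R,e,t=cur(); print(arm.tcp_to_tips,q["time"],"tip",t.round(1),"F",(S.T@q["contact_force"]).round(2)); print(R.round(3))
E
python3 st.py; python3 -c "
from st import *
print(d((0,-128,64.5)))
a=save('side','s1');print(proj('side',(S@cur()[3]+[p[0],p[1],0])))"
```

```text
19.0 4.9 tip [  -0.6 -202.3  198.4] F [-0.17 -0.03 -0.61]
[[ 0.001  1.    -0.001]
 [ 0.866 -0.     0.5  ]
 [ 0.5   -0.001 -0.866]]
[-0.053  0.013  3.062]
[[470.35329552 203.30843568]]
```

View pics/s1.png

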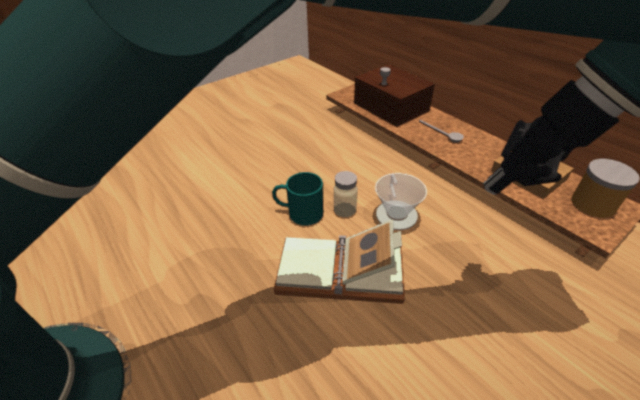

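```bash
python3 -c "
from st import *
q,R,e,t=cur()
w=lambda L:proj('side',S@(e+R[:,2]*L)+[p[0],p[1],0])[0].round(1)
print([(L,w(L)) for L in (-54,0,19)])
im=cv2.imread('pics/s1.png')[130:250,420:580]; cv2.imwrite('pics/s1c.png',cv2.resize(im,(800,600),interpolation=cv2.INTER_CUBIC))"
```

```text
[(-54, array([506.8, 172.5])), (0, array([479.3, 195.8])), (19, array([470.4, 203.3]))]
```

View pics/s1c.png

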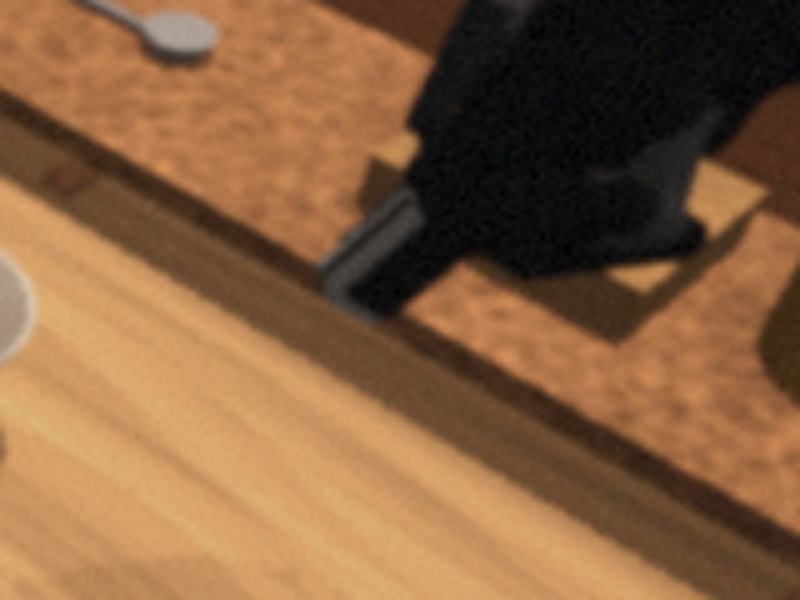

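```bash
python3 -c "
from st import *
q,R,e,t=cur()
im=save('top','t1')[:,:,::-1].copy()
pts=[proj('top',S@(e+R[:,2]*L)+[p[0],p[1],0])[0] for L in (-54,0,19)]
print(np.round(pts,1))
u=pts[2].astype(int); x0,y0=u[0]-80,max(0,u[1]-60); x0=int(np.clip(x0,0,480)); print(x0,y0)
im=cv2.resize(im[y0:y0+120,x0:x0+160],(800,600),interpolation=cv2.INTER_CUBIC)
for a in pts: cv2.circle(im,tuple(int(v) for v in ((a-[x0,y0])*5)),5,(0,0,255),-1)
cv2.imwrite('pics/t1c.png',im)"
```

```text
[[508.  121.7]
 [485.1 143.1]
 [477.6 150.1]]
397 90
```

View pics/t1c.png

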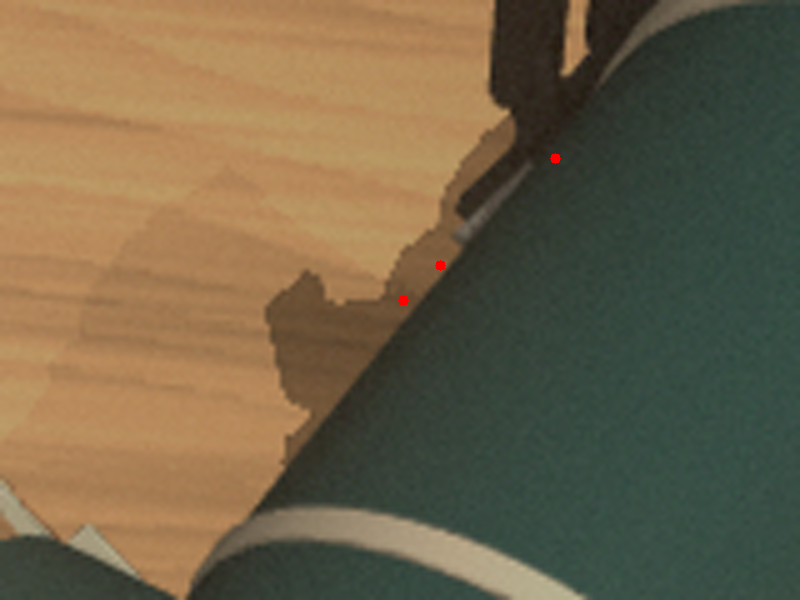

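```bash
python3 -c "
from st import *
q,R,e,t=cur()
X=cv2.triangulatePoints(P('top'),P('side'),np.array([[489.4],[135.6]]),np.array([[490.],[189.]]))
X=(X[:3]/X[3]).ravel(); print('world',X.round(1),q['eef_pos'].round(1))
Y=S.T@(X-[p[0],p[1],0]); print('tool frame offset',(R.T@(Y-e)).round(1), proj('top',X),proj('side',X))
im=save('wrist','w1')
print(proj('wrist',(S@t+[p[0],p[1],0])), proj('wrist',X))
E=np.array(calibration('wrist')['extrinsics']);C=-E[:3,:3].T@E[:3,3];print((R.T@(S.T@(C-[p[0],p[1],0])-e)).round(1))
print([ (b['rect'],b['conf']) for b in nets.boxes_of('wrist','leaf')],nets.tip_of('wrist','tab'))
"
```

```text
world [ 688.2 -258.2  225. ] [ 677.3 -253.1  216.2]
tool frame offset [ -5.4   3.9 -13.3] [[490.28586948 134.76892652]] [[487.86535284 189.66145048]]
[[318.13298307 233.32569151]] [[326.38364324 270.56370457]]
[  76.9   -0.3 -159.6]
[([262.3, 80.1, 375.5, 139.0], 0.94), ([263.3, 0.0, 379.1, 183.2], 0.46)] [{'pixel': [319.1, 137.8], 'conf': 0.92}]
```

View pics/w1.png

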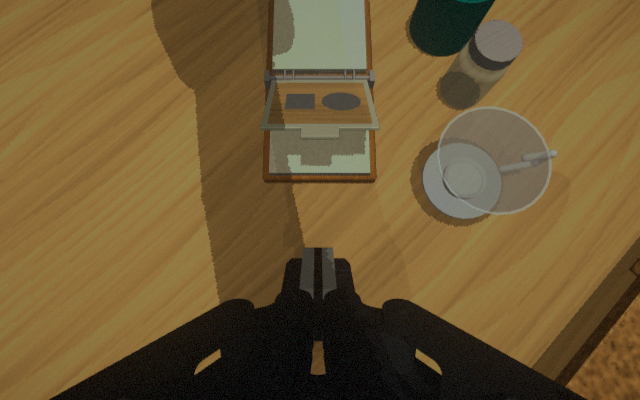

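>>> {"api": "jog_arm", "payload": {"linear": [[0,0,0.4],[0,0,0.4],[0,0,0.4],[0,0,0.4],[0,0,0.4],[0,0,0.4],[0,0,0.4],[0,0,0.4],[-0.05,0.01,0.24],[0,0,0],[0,0,0]], "angular": [[0,0,0],[0,0,0],[0,0,0],[0,0,0],[0,0,0],[0,0,0],[0,0,0],[0,0,0],[0,0,0],[0,0,0],[0,0,0]], "gripper": [1,1,1,1,1,1,1,1,1,1,1]}}

```text
time: 6.25
eef_pos: [618.1, -194.5, 66.6]
orientation: [-1.0, -2.449, -0.267]
contact_force: [0.1, -0.6, 0.7]
gripper_width: -0.2
```

```bash
python3 st.py; python3 -c "
from st import *
q,R,e,t=cur()
im=save('side','s2')[:,:,::-1].copy()
pts=[proj('side',S@(e+R[:,2]*L)+[p[0],p[1],0])[0] for L in (-54,0,19)]
print(np.round(pts,1)); x0,y0=320,180
im=cv2.resize(im[y0:y0+120,x0:x0+160],(800,600),interpolation=cv2.INTER_CUBIC)
for a in pts: cv2.circle(im,tuple(int(v) for v in ((a-[x0,y0])*5)),4,(0,0,255),-1)
cv2.imwrite('pics/s2c.png',im)"
```

```text
19.0 6.25 tip [   0.5 -118.8   50.1] F [-0.29 -0.49  0.72]
[[-0.001  1.    -0.   ]
 [ 0.867  0.001  0.499]
 [ 0.499  0.    -0.867]]
[[430.4 238. ]
 [410.9 254.4]
 [404.5 259.9]]
```

View pics/s2c.png

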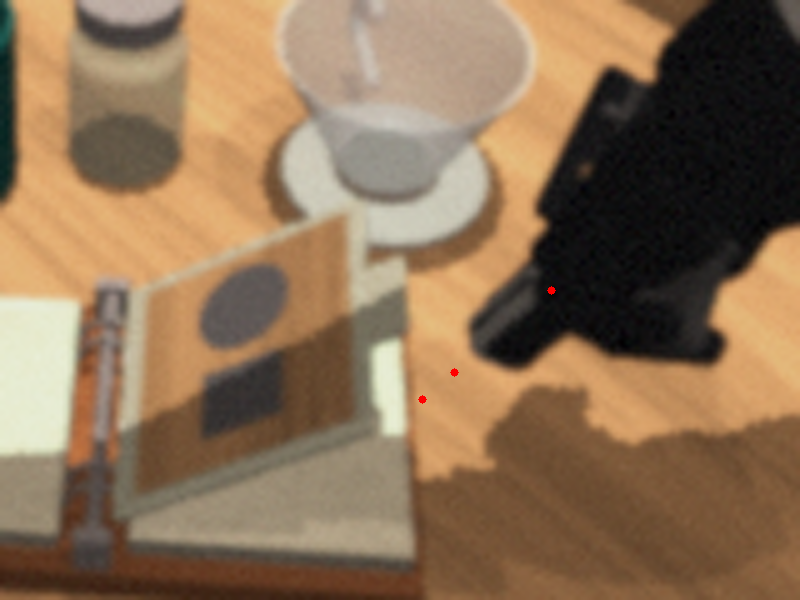

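>>> {"api": "jog_arm", "payload": {"linear": [[0,0,0.18],[0,0,0.18],[0.12,0,0],[0.12,0,0],[0.12,0,0],[0.1,0,0],[0,0,0]], "angular": [[0,0,0],[0,0,0],[0,0,0],[0,0,0],[0,0,0],[0,0,0],[0,0,0]], "gripper": [1,1,1,1,1,1,1]}}

```text
time: 7.0
eef_pos: [597.0, -173.5, 62.6]
orientation: [-0.999, -2.449, -0.268]
contact_force: [0.4, -0.7, 0.5]
gripper_width: -0.1
```

```bash
cat > th.py <<'E'
from st import *
def theta(save_as=None):
    q,R,e,t=cur(); print("t",q["time"],"tcp",e.round(1),"F",(S.T@q["contact_force"]).round(2),"Ftool",(R.T@S.T@q["contact_force"]).round(2))
    T=np.arange(0.3,3.2,.01)
    for c in ("wrist","side","top"):
        X=np.array([S@[0,-130*np.cos(a),30+130*np.sin(a)]+[p[0],p[1],0] for a in T])
        U=proj(c,X); save(c,"n_"+c)
        for b in nets.tip_of(c,"tab")[:2]:
            dd=np.linalg.norm(U-b["pixel"],axis=1); i=dd.argmin(); print(c,np.round(b["pixel"],1),round(b["conf"],2),"th",T[i].round(2),"err px",dd[i].round(1))
if __name__=="__main__": theta()
E
python3 th.py
python3 -c "
from st import *
im=cv2.imread('pics/n_side.png')[180:300,320:480]; cv2.imwrite('pics/s3c.png',cv2.resize(im,(800,600),interpolation=cv2.INTER_CUBIC))"
```

```text
t 7.0 tcp [  0.7 -98.6  62.6] F [-0.17 -0.79  0.53] Ftool [-0.42 -0.17 -0.86]
side [398.7 234.8] 0.96 th 0.71 err px 1.5
```

View pics/s3c.png

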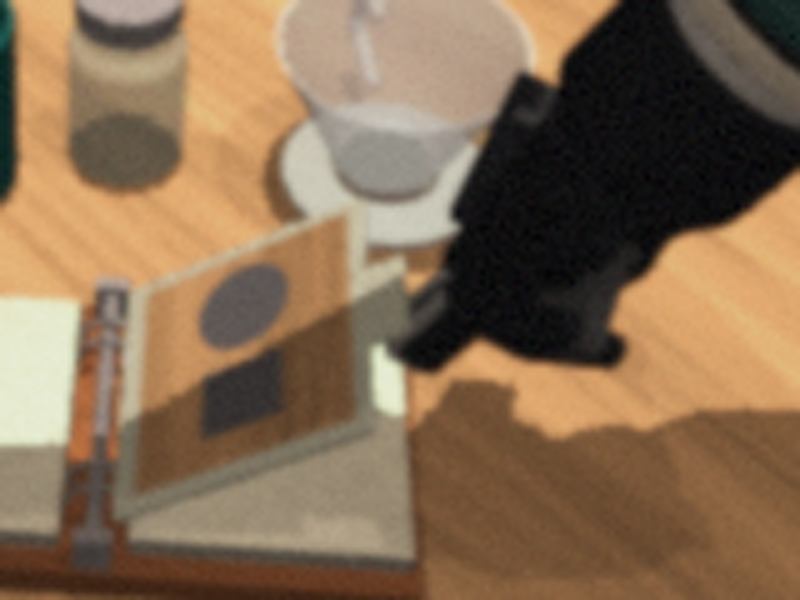

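>>> {"api": "jog_arm", "payload": {"linear": [[0.06,0,0],[0.06,0,0],[0.06,0,0],[0,0,0]], "angular": [[0,0,0],[0,0,0],[0,0,0],[0,0,0]], "gripper": [1,1,1,1]}}

```text
time: 7.7
eef_pos: [591.3, -168.3, 66.6]
orientation: [-0.999, -2.448, -0.268]
contact_force: [0.4, -0.4, -0.3]
gripper_width: 0.0
```

>>> {"api": "jog_arm", "payload": {"linear": [[0.06,0,0],[0.06,0,0],[0.06,0,0],[0,0,0]], "angular": [[0,0,0],[0,0,0],[0,0,0],[0,0,0]], "gripper": [1,1,1,1]}}

```text
time: 8.1
eef_pos: [585.7, -162.7, 71.1]
orientation: [-0.999, -2.448, -0.268]
contact_force: [0.8, 0.0, -0.2]
gripper_width: 0.2
```

```bash
python3 th.py
```

```text
t 8.1 tcp [  0.4 -82.9  71.1] F [ 0.58 -0.53 -0.23] Ftool [-0.57  0.58 -0.06]
wrist [318.8 272. ] 0.81 th 0.75 err px 1.3
wrist [560.  303.5] 0.63 th 0.6 err px 242.4
side [392.5 231.2] 0.96 th 0.82 err px 0.2
```

```bash
cat > plan.py <<'E'
from st import *
import sys
zt=np.array([.5,-.866]); xt=np.array([.866,.5]); L=-18; h=16
def tcp(th,push=0):
    n=np.array([-np.sin(th),-np.cos(th)]); u=np.array([-np.cos(th),np.sin(th)]); H=np.array([0,30.])
    if th<1.05:
        k=48.5-10.5*min(1,(th-.79)/.26); return H+130*u-18*xt+k*zt - push*n
    if th<2.6: return H+110*u+2*n-h*xt-L*zt-push*n
    return H+(110-2*h)*u+2*n+h*xt-L*zt-push*n
a,b,N=float(sys.argv[1]),float(sys.argv[2]),int(sys.argv[3])
q,R,e,t=cur(); cu=e[1:]; x=e[0]
for th in np.linspace(a,b,N+1)[1:]:
    d=tcp(th)-cu; m=np.round([d@xt/50,-x/50/N if 0 else 0,d@zt/50],2); print(m.tolist(),end=", "); cu=cu+50*(m[0]*xt+m[2]*zt)
print("\nend tcp",cu.round(1),"x",x.round(1))
E
python3 plan.py .79 1.2 9
```

```text
[0.13, 0.0, -0.07], [0.11, 0.0, -0.06], [0.12, 0.0, -0.06], [0.12, 0.0, -0.04], [0.12, 0.0, -0.05], [0.11, 0.0, -0.02], [0.1, 0.0, -0.0], [0.1, 0.0, 0.0], [0.1, 0.0, 0.01], 
end tcp [-46.7 108.4] x 0.3
```

>>> {"api": "jog_arm", "payload": {"linear": [[0.13,0,-0.07],[0.11,0,-0.06],[0.12,0,-0.06],[0.12,0,-0.04],[0.12,0,-0.05],[0.11,0,-0.02],[0.1,0,0],[0.1,0,0],[0.1,0,0.01],[0,0,0]], "angular": [[0,0,0],[0,0,0],[0,0,0],[0,0,0],[0,0,0],[0,0,0],[0,0,0],[0,0,0],[0,0,0],[0,0,0]], "gripper": [1,1,1,1,1,1,1,1,1,1]}}

```text
time: 9.4
eef_pos: [559.5, -137.0, 108.9]
orientation: [-0.999, -2.448, -0.268]
contact_force: [-0.7, -0.5, -0.3]
gripper_width: 0.0
```

```bash
python3 th.py; python3 plan.py 1.2 1.9 10; python3 -c "
from st import *
im=cv2.imread('pics/n_side.png')[150:300,300:500]; cv2.imwrite('pics/s4c.png',cv2.resize(im,(800,600),interpolation=cv2.INTER_CUBIC))"
```

```text
t 9.4 tcp [  0.5 -46.2 108.9] F [-0.88  0.14 -0.31] Ftool [-0.04 -0.88  0.34]
wrist [320.6 257.3] 0.8 th 1.15 err px 3.1
side [372.5 218.3] 0.58 th 1.16 err px 2.1
[0.15, 0.0, 0.03], [0.15, 0.0, 0.04], [0.15, 0.0, 0.04], [0.14, 0.0, 0.06], [0.14, 0.0, 0.07], [0.13, 0.0, 0.07], [0.13, 0.0, 0.09], [0.12, 0.0, 0.09], [0.12, 0.0, 0.11], [0.11, 0.0, 0.11], 
end tcp [ 29.  111.1] x 0.3
```

View pics/s4c.png

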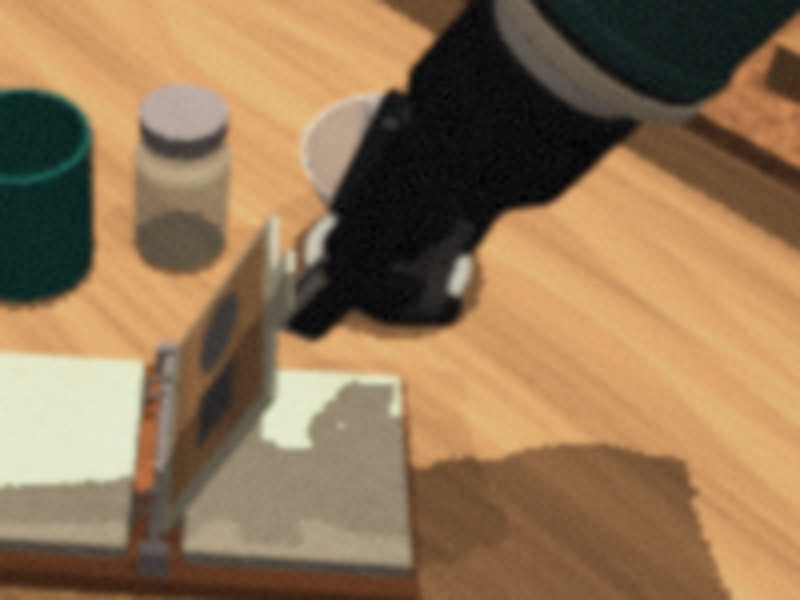

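>>> {"api": "jog_arm", "payload": {"linear": [[0.15,0,0.03],[0.15,0,0.04],[0.15,0,0.04],[0.14,0,0.06],[0.14,0,0.07],[0.13,0,0.07],[0.13,0,0.09],[0.12,0,0.09],[0.12,0,0.11],[0.11,0,0.11],[0,0,0]], "angular": [[0,0,0],[0,0,0],[0,0,0],[0,0,0],[0,0,0],[0,0,0],[0,0,0],[0,0,0],[0,0,0],[0,0,0],[0,0,0]], "gripper": [1,1,1,1,1,1,1,1,1,1,1]}}

```text
time: 10.8
eef_pos: [504.9, -83.6, 111.1]
orientation: [-0.999, -2.447, -0.268]
contact_force: [-0.0, 0.1, -0.6]
gripper_width: 0.2
```

```bash
python3 th.py; python3 plan.py 1.9 2.59 10
```

```text
t 10.8 tcp [  0.4  30.2 111.1] F [ 0.03  0.08 -0.65] Ftool [-0.26  0.03  0.6 ]
wrist [318.  215.7] 0.7 th 1.88 err px 0.2
side [319.  212.2] 0.68 th 1.86 err px 2.9
[0.1, 0.0, 0.12], [0.09, 0.0, 0.12], [0.08, 0.0, 0.13], [0.07, 0.0, 0.13], [0.06, 0.0, 0.14], [0.06, 0.0, 0.14], [0.04, 0.0, 0.15], [0.03, 0.0, 0.15], [0.02, 0.0, 0.15], [0.02, 0.0, 0.15], 
end tcp [88.  65.8] x 0.2
```

>>> {"api": "jog_arm", "payload": {"linear": [[0.1,0,0.12],[0.09,0,0.12],[0.08,0,0.13],[0.07,0,0.13],[0.06,0,0.14],[0.06,0,0.14],[0.04,0,0.15],[0.03,0,0.15],[0.02,0,0.15],[0.02,0,0.15],[0,0,0]], "angular": [[0,0,0],[0,0,0],[0,0,0],[0,0,0],[0,0,0],[0,0,0],[0,0,0],[0,0,0],[0,0,0],[0,0,0],[0,0,0]], "gripper": [1,1,1,1,1,1,1,1,1,1,1]}}

```text
time: 12.2
eef_pos: [462.7, -42.5, 65.0]
orientation: [-0.999, -2.447, -0.267]
contact_force: [0.7, 0.4, 0.0]
gripper_width: 0.2
```

```bash
python3 th.py; python3 plan.py 2.61 3.05 8
```

```text
t 12.2 tcp [ 0.1 89.1 65. ] F [ 0.81 -0.24  0.01] Ftool [-0.2   0.81 -0.13]
wrist [320.5 187.5] 0.59 th 2.63 err px 2.0
side [275.9 236.4] 0.66 th 2.66 err px 2.6
[-0.0, 0.0, 0.14], [-0.01, 0.0, 0.08], [-0.01, 0.0, 0.09], [-0.01, 0.0, 0.08], [-0.02, 0.0, 0.09], [-0.02, 0.0, 0.08], [-0.03, 0.0, 0.08], [-0.03, 0.0, 0.08], 
end tcp [100.3  31.5] x 0.3
```

>>> {"api": "jog_arm", "payload": {"linear": [[0,0,0.1],[-0.01,0,0.08],[-0.01,0,0.08],[-0.01,0,0.08],[-0.02,0,0.08],[0,0,0]], "angular": [[0,0,0],[0,0,0],[0,0,0],[0,0,0],[0,0,0],[0,0,0]], "gripper": [1,1,1,1,1,1]}}

```text
time: 13.1
eef_pos: [457.0, -37.1, 45.8]
orientation: [-0.999, -2.447, -0.267]
contact_force: [-0.2, -0.3, -0.4]
gripper_width: -0.2
```

```bash
python3 th.py
```

```text
t 13.1 tcp [ 0.1 97.  45.8] F [-0.36 -0.11 -0.39] Ftool [-0.29 -0.36  0.28]
wrist [317.5 183. ] 0.67 th 2.88 err px 1.9
side [274.3 244.7] 0.84 th 2.83 err px 0.4
```

>>> {"api": "jog_arm", "payload": {"linear": [[-0.03,0,0.05],[-0.03,0,0.05],[-0.03,0,0.05],[-0.03,0,0.05],[-0.03,0,0.05],[0,0,0]], "angular": [[0,0,0],[0,0,0],[0,0,0],[0,0,0],[0,0,0],[0,0,0]], "gripper": [1,1,1,1,1,1]}}

```text
time: 14.0
eef_pos: [457.4, -37.4, 31.4]
orientation: [-1.0, -2.447, -0.267]
contact_force: [-0.8, -0.6, -0.1]
gripper_width: 0.3
```

```bash
python3 th.py
```

```text
t 14.0 tcp [ 0.1 96.5 31.4] F [-0.99  0.1  -0.1 ] Ftool [ 0.04 -0.99  0.13]
wrist [317.1 179.3] 0.58 th 3.04 err px 1.3
side [269.8 252.1] 0.66 th 3.0 err px 3.4
```

Near flat; continue in small steps and watch the force.

>>> {"api": "jog_arm", "payload": {"linear": [[-0.02,0,0.035],[-0.02,0,0.035],[0,0,0]], "angular": [[0,0,0],[0,0,0],[0,0,0]], "gripper": [1,1,1]}}

```text
time: 14.6
eef_pos: [457.5, -37.3, 27.5]
orientation: [-1.0, -2.448, -0.268]
contact_force: [0.3, -0.8, -0.2]
gripper_width: 0.1
```

>>> {"api": "jog_arm", "payload": {"linear": [[-0.01,0,0.017],[-0.01,0,0.017],[0,0,0]], "angular": [[0,0,0],[0,0,0],[0,0,0]], "gripper": [1,1,1]}}

```text
time: 14.9
eef_pos: [457.6, -37.4, 25.6]
orientation: [-1.0, -2.448, -0.268]
contact_force: [-0.3, 0.8, 0.7]
gripper_width: -0.0
```

>>> {"api": "jog_arm", "payload": {"linear": [[-0.01,0,0.017],[-0.01,0,0.017],[0,0,0]], "angular": [[0,0,0],[0,0,0],[0,0,0]], "gripper": [1,1,1]}}

```text
time: 15.2
eef_pos: [457.6, -37.4, 23.7]
orientation: [-1.0, -2.448, -0.268]
contact_force: [-0.9, 1.0, 0.5]
gripper_width: 0.0
```

```bash
python3 th.py
```

```text
t 15.2 tcp [ 0.2 96.3 23.7] F [0.09 1.31 0.5 ] Ftool [1.39 0.09 0.22]
wrist [320.4 178.6] 0.62 th 2.62 err px 2.0
side [272.8 255.9] 0.65 th 3.08 err px 0.5
side [340.9 257.6] 0.38 th 1.53 err px 43.5
```

>>> {"api": "jog_arm", "payload": {"linear": [[-0.01,0,0.017],[-0.01,0,0.017],[0,0,0]], "angular": [[0,0,0],[0,0,0],[0,0,0]], "gripper": [1,1,1]}}

```text
time: 15.8
eef_pos: [457.7, -37.4, 22.3]
orientation: [-0.999, -2.448, -0.268]
contact_force: [-1.5, -0.2, 11.4]
gripper_width: 0.2
```

>>> {"api": "jog_arm", "payload": {"linear": [[-0.01,0,0.017],[0,0,0]], "angular": [[0,0,0],[0,0,0]], "gripper": [1,1]}}

```text
time: 16.0
eef_pos: [457.8, -37.3, 21.9]
orientation: [-0.999, -2.447, -0.269]
contact_force: [-2.3, -2.6, 21.5]
gripper_width: -0.3
```

>>> {"api": "jog_arm", "payload": {"linear": [[0,0,0],[0.02,0,-0.035],[0.04,0,-0.07],[0.05,0,-0.2],[0,0,-0.5],[0,0,-0.6],[0,0,-0.6],[0,0,-0.6],[0,0,-0.6],[0,0,-0.5],[0,0,0]], "angular": [[0,0,0],[0,0,0],[0,0,0],[0,0,0],[0,0,0],[0,0,0],[0,0,0],[0,0,0],[0,0,0],[0,0,0],[0,0,0]], "gripper": [1,1,1,1,1,1,1,1,1,1,1]}}

```text
time: 17.1
eef_pos: [522.0, -100.7, 187.0]
orientation: [-1.002, -2.452, -0.268]
contact_force: [-0.1, 0.5, -0.0]
gripper_width: 0.5
```

```bash
python3 th.py; python3 - <<'E'
from h import *
for c in ["top","side"]:
    for l in ["stand","spine","mug","dripper","creamer"]:
        print(c,l,[(np.round(d["pixel"],1),round(d["conf"],2)) for d in nets.tip_of(c,l)[:1]])
print(arm.get_state()["time"])
a=cv2.imread("pics/n_side.png")[160:310,250:450]
cv2.imwrite("pics/end.png",cv2.resize(a,(800,600),interpolation=cv2.INTER_CUBIC))
E
```

```text
t 17.1 tcp [  0.2   6.  187. ] F [ 0.31  0.41 -0.03] Ftool [0.34 0.31 0.24]
wrist [317.4 135.3] 0.86 th 3.09 err px 0.3
side [272.2 254.8] 0.57 th 3.06 err px 1.0
top [315.1 291.4] 0.84 th 3.15 err px 4.2
top stand [(array([369.3, 245.2]), 0.74)]
top spine [(array([372.7, 246.7]), 0.86)]
top mug [(array([283.4, 215.2]), 0.62)]
top dripper [(array([354.8, 146.1]), 0.77)]
top creamer [(array([309.6, 182.5]), 0.65)]
side stand [(array([341.3, 272. ]), 0.72)]
side spine [(array([340.3, 255.3]), 0.67)]
side mug [(array([304.7, 216.2]), 0.95)]
side dripper [(array([396.9, 215. ]), 0.63)]
side creamer [(array([346.2, 208.4]), 0.86)]
17.9
```

View pics/end.png

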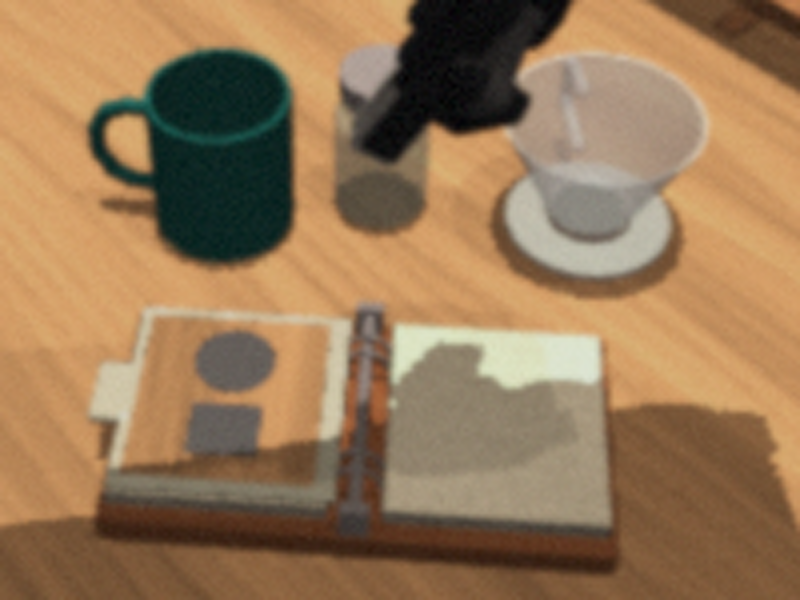

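```bash
python3 -c "
from workcell import ticket; print(ticket.finish_job())"
```

```text
the job is handed in; nothing more can be done
None
```

The leaf now lies flat on the guide's other half, and I handed the job in at about 18 s of the 38 s allowed; no verdict is reported.

I used closed fingers tilted 30°. They pushed the tab from about 0.65 rad up over the spine at around 0.7 rad/s. I then pressed the leaf down in small steps to a firm stop, at about 21 N, and backed the arm off.

**Last checks:**
- **Leaf:** the tab read 3.09 rad in the wrist camera, 3.06 in the side camera and 3.15 in the top camera. The side and wrist readings are close to the 3.04 limit. The firm stop came with the fingertip at about 32 mm, the height of a flat leaf's top face, and the picture shows it flat.
- **Stand, mug, dripper and creamer:** they still stand upright, and their positions agree with the start within the networks' scatter of about 2–5 pixels. That scatter is roughly 4–10 mm, so I could not confirm the 15 mm limits more tightly than that.
- **Robot:** clear of everything, with about 0.5 N measured, which is sensor noise.

**Disagreements:**
- The cameras showed the fingertips roughly 35–40 mm (side and top) or 15–25 mm (wrist) behind the stated 19 mm ahead of the TCP. I worked from what the cameras showed and from the measured leaf angle.
- The push force was too small to stand out from noise of about 1 N. Contact during the push past upright is inferred from the leaf following the fingers.
- One wrist reading (2.62 rad, taken while the fingers were pressing) disagreed with the side camera's 3.08. I took it as a false match.

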